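# Load a sample tube and index the reader's turntable to its next stop

## Robot

A 7-joint arm with a two-finger parallel gripper is mounted at the origin on a cart in front of the work surface, level with it; the furniture and walls round the work are solid. World frame = base frame: x ahead of the robot, y to its left, z up, the work surface at z = 0. Lengths are in m, angles in rad, forces in N, time in s.
With the tool pointing down it reaches from about 0.4 to 0.85 m from the base axis. Payload 10.4 kg.
Tool frame: the origin (TCP) lies where the fingers leave the gripper's body, on its centre line; the fingertips stand 73 mm ahead of it and the grasp point (between the pads) lies 54 mm ahead of it; z points along the fingers, y is the direction in which the jaws open and shut (so a half turn about z gives the same grasp; the last joint's range is limited). The gripper opens to 85 mm and grips with 20 to 120 N. Pads are 22 mm wide; open, the fingers measure 114 mm over their backs; the gripper's body (76 mm by 85 mm) begins 54 mm behind the grasp point. The pads swing forward as they close: fully open they stand 13 mm farther back than shut.
Start: joints at [1.224, 0.332, -0.065, 1.46, 0.022, 1.35, -0.088], TCP at [0.199, -0.593, 0.304] pointing down, gripper open.
Joint ranges: [-2.6, 2.6], [-0.5, 2.12], [-1.47, 1.34], [0.16, 2.42], [-1.27, 4.41], [0.06, 2.06], [-2.6, 2.6]. Speed limits (rad/s): [2.22, 2.22, 2.79, 2.79, 3.14, 3.14, 3.14].

## Interface

Orientations are given as a unit quaternion [x, y, z, w].
In Python, from workcell import get_obs, camera, camera_model, hand_in gives the robot as it stands.
- The arm moves only by the shell command python3 -m crank 'ROWS' [FORCE]. ROWS is text: rows parted by semicolons, each of 7 numbers parted by spaces: the shift along the tool's x, y, z in units of 40 mm (1.0 is 40 mm), then the turn, a rotation vector about the tool's x, y, z in units of 8 degrees (1.0 is 8 degrees), then the finger opening in mm, from 0 to 85.4. In form: x y z ax ay az jaw; .... A call has exactly 10 rows; each row shifts and turns the pose as measured when the row begins, along the tool's axes as they then stand; what a row does not reach is not made up. A row lasts 1/10 s, in which the tool goes at most 50 mm and 8.59 degrees, less where a joint would pass 70% of its speed; a pose out of reach is approached as far as the arm can. A call is refused whole if a number of a shift passes 1 or a number of a turn 1, either way. A call with a gripper value outside its range is refused whole. The fingers move at their own pace and stop on an object; FORCE is the grip in N (left out, the last holds). Time passes only in rows, so rows that do not move let the fingers close, or fill a call up. It gives the time, the measured TCP pose, the force and the opening at its end, in the units of the state.
- get_obs(): the state, without advancing time (a new reading comes with each control period).
- camera(name): name is "side" or "top" or "wrist"; returns (picture, depth): 384x512x3 uint8, red, green, blue; 384x512 float32, m along the optical axis (not along the pixel's ray), 0 where there is no reading.
- camera_model(name): a dict with "fx", "fy", "cx", "cy" (pixels), "distortion" ([k1, k2, p1, p2, k3] as OpenCV has them; the pictures are not rectified), "position" and "rotation" of the camera in the world; the wrist camera has in their place "hand_eye" (4x4, takes a point from camera to tool coordinates, whose origin is the TCP and whose axes are the flange's). Camera axes: x right, y up, looking along -z (the intrinsics and any distortion apply to the point x, -y, -z); pixel columns grow to the right and rows downward; lengths in m; the calibration is good to about 2 mm. A picture is of the moment at which its call begins: read the wrist's pose just before it. camera_model takes no time and is no camera call.
- hand_in(): hands the job in, once; it reports no verdict.
The state is a dict: "clock": time; "joint_pos": joint angles; "joint_velocities": joint speeds; "tau": joint torques, N m; "position": TCP position; "ee_rot": TCP orientation; "ft_force": force on the tool from outside, world axes, zero at the start; "torque": the same for the moment, N m; "grip_width": opening from 0.0 (shut) to 1.0 (fully open).
Only numpy, scipy, OpenCV 4.12 (cv2) and the standard library are available. Lean on these libraries where they do the work, as an engineer would, in place of code of your own. Each camera call takes 0.05 s, during which the arm holds its last target.

## Task

Take the red-capped tube out of the rack and stand it in the empty blue pocket of the tube reader's turntable, fully down. Then pull up the black knob of the sprung index plunger, turn the table clockwise (seen from above) and let the pin spring fully home into the next hole, so that the table is locked with the red tube at the reading head. Do not force the tube down or the pin against its plate, leave the purple-capped tube in the rack and knock nothing over.

Things in the scene. Friction and masses are not known exactly. Their poses are not given: they have to be found in the camera images.
- reader: tube reader, a fixed white bench instrument: round base 232 mm across, 30 mm high, optics tower (64 x 124 x 176 mm) at its rear left, from which a reading head reaches over the turntable (141 to 176 mm above the bench). Origin on the table's axis at bench level; x to the instrument's back, y to its left, z up. A metal ring, 158 to 222 mm in diameter, top 43 mm above the bench, takes the index pin.
- load_hole (a point): mouth of the loading hole in the ring, where the pin starts (turntable 0); 95 mm from the axis. The next hole, in a steel plate let flush into the ring, has no fixed place: the plate is clamped where last adjusted, hole at turntable 1.06 to 1.38. It must be felt or seen. The hole after it (1.05 rad farther) is not wanted. Holes 10 mm wide, 7 mm deep for the bevelled 8 mm pin.
- turntable (a joint): turn of the table in rad, growing clockwise seen from above; 0 at the loading hole, free to 2.5 with the pin out. It turns at 0.15 to 0.2 N m and stays where left. The released pin rides on the ring under its spring (drag 1 to 2 N) and drops in by itself over a hole: then the table is locked. Grey disc 145 mm across, top 56 mm above the bench, with a dark arm that carries the plunger.
- plunger (a joint): lift of the index plunger in m: 0 fully home in a hole, about 0.007 when the pin stands on the ring between holes, 0.012 fully pulled (a hard stop). A spring presses it down, with 5 N at 0 and 11 N fully pulled; let go, it returns by itself. Pulled 0.009 or more, the table turns freely. Pressing or jamming the pin against the ring with over 25 N spoils it.
- knob (a point): centre of the plunger's round black knob, 95 mm from the table's axis, 90.5 mm above the bench when home. Knob 25 mm across (28 mm at its upper rim), from 12.5 mm below to 12.5 mm above this point; under it a steel sleeve, 17 mm (at its foot 21 mm) wide, 15 mm high, on the arm, whose top is 60 mm above the bench. Pinch it from above. It travels with the table and lifts with the pin.
- pocket (a point): centre of the mouth of the empty blue pocket, 95 mm above the bench, 48 mm from the table's axis; travels with the table. Round cup 16 mm inside (19 mm at the flared mouth), 36 mm deep, floor 59 mm above the bench. Two more pockets hold a green-capped and a yellow-capped tube, fixed, tops 135 mm above the bench, 60 deg (48 mm away) and 180 deg from it about the axis.
- red_tube: sample tube with red cap, 76 mm long, 10 to 17 g; 12.4 mm across, cap 15 mm. To the fingers it is a firm rod of 12.4 mm up to 66 mm from the bottom; the rest of the cap gives no hold. Origin at the centre of its bottom, z along the tube. It stands in the rack, bottom 3 mm above the bench, and can lean a little. Jammed or squeezed in the pocket with over 30 N it may break.
- purple_tube: the same kind of tube with a purple cap, in the same rack, to be left there. Origin at the centre of its bottom.
- rack: open blue tube rack 64 x 125 x 62 mm, loose, 0.4 kg. Origin under its centre; y along its length. End plates 62 mm high at 60 to 62 mm either side along y; grid of cells 18 mm wide from 24 to 53 mm height. The two tubes stand in its middle row (x = 0), at y = 29 and -29 mm, either way round.
- bottle_a: beige reagent bottle with white cap, 42 mm across, 88 mm high; bystander, origin under its centre
- bottle_c: white reagent bottle with red cap, 34 mm across, 62 mm high; bystander, origin under its centre
- strip_vial: white vial with teal cap, 37 mm across, 66 mm high; bystander, origin under its centre

How it is judged:
By the outcome, as a careful person would: the job done as asked, in the order asked, and still so for the second after the job is handed in, with the robot touching nothing.
It also fails if it takes over 66 s, if anything falls off the work surface, if the arm or the gripper's body presses on something with over 40 N, if the wrist force passes 120 N, or if a joint passes its speed limit or range.

## Working session

There is one attempt and no reset: what is moved stays moved. The work goes in short steps, Python scripts to look and compute and a shell command to move; the robot and the scene stay as the last step left them, time stands still between calls to the robot, and variables do not carry over. Pictures are saved under pics/ and viewed, and the job is handed in when it is done.

```bash
ls; mkdir -p pics; python3 - <<'E'
from workcell import get_obs,camera,camera_model
import cv2,numpy as np
print(get_obs())
for n in ["side","top","wrist"]:
    p,d=camera(n); cv2.imwrite(f"pics/{n}0.png",p[:,:,::-1]); np.savez(f"pics/{n}0.npz",p=p,d=d)
    print(n,camera_model(n))
E
```

```text
pics
{'clock': 0.0, 'joint_pos': array([ 1.22439288,  0.33287702, -0.06465568,  1.46092619,  0.02162169,
        1.34989248, -0.08851236]), 'joint_velocities': array([-0.0011959 ,  0.00038556,  0.00012824, -0.0014241 ,  0.00035463,
        0.00253053, -0.00076282]), 'tau': array([ 1.18477997e-04, -6.25439644e+01,  4.94090316e-02, -3.91610777e+01,
        1.63959124e-02,  1.00249823e-02,  3.55108352e-05]), 'position': array([ 0.19874566, -0.59228047,  0.30311976]), 'ee_rot': array([ 9.86924597e-01,  1.61181093e-01, -1.62503196e-04, -6.84698569e-04]), 'ft_force': array([-0.49043435, -0.43788691, -0.33571827]), 'torque': array([-0.00289341, -0.00095025,  0.00084289]), 'grip_width': 1.0019025604258145}
side {'fx': 481.1045488292144, 'fy': 481.1045488292144, 'cx': 258.8648185651594, 'cy': 192.7168591103245, 'distortion': array([0.01872463, 0.        , 0.        , 0.        , 0.        ]), 'position': array([0.39137417, 1.18345609, 0.57120539]), 'rotation': array([-0.03341006,  0.56468048,  0.82355684, -0.04211712])}
top {'fx': 481.34624411200514, 'fy': 481.34624411200514, 'cx': 251.4481744310144, 'cy': 196.35842429279248, 'distortion': array([0.03875979, 0.        , 0.        , 0.        , 0.        ]), 'position': array([ 0.31986919, -0.05560759,  1.31959611]), 'rotation': array([ 0.05672679, -0.0682578 , -0.70289593,  0.70573384])}
wrist {'fx': 270.0648968113718, 'fy': 270.0648968113718, 'cx': 261.4179672041143, 'cy': 190.80188023551023, 'distortion': array([-0.00913723,  0.        ,  0.        ,  0.        ,  0.        ]), 'hand_eye': array([[-6.84191739e-04,  9.55481616e-01,  2.95049849e-01,
         7.64289625e-02],
       [ 9.99999760e-01,  6.21314591e-04,  3.06852912e-04,
         1.72914430e-04],
       [ 1.09873540e-04,  2.95049988e-01, -9.55481812e-01,
        -6.91265036e-02],
       [ 0.00000000e+00,  0.00000000e+00,  0.00000000e+00,
         1.00000000e+00]])}
```

View pics/side0.png

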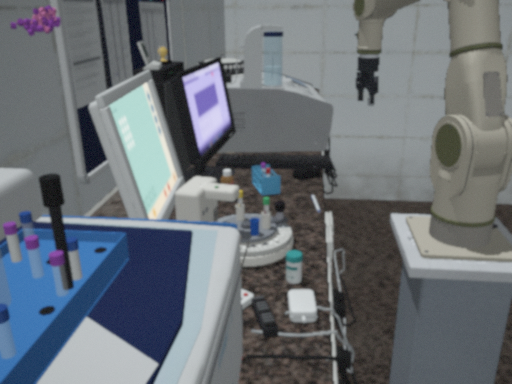

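View pics/top0.png

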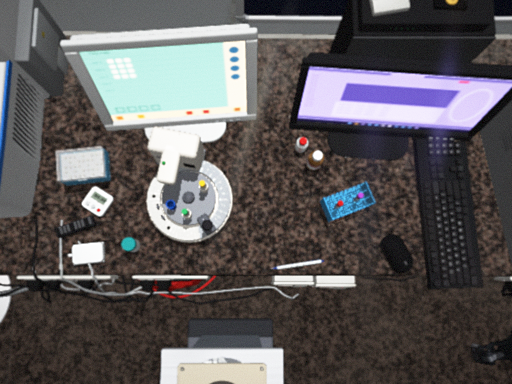

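View pics/wrist0.png

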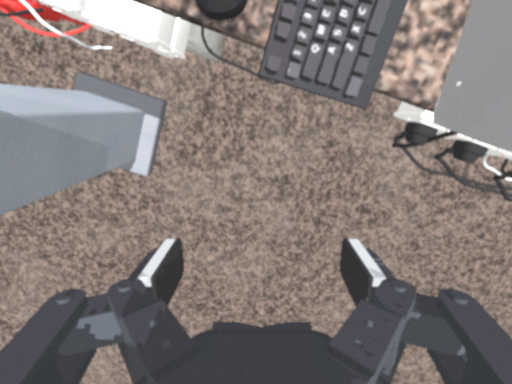

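```bash
cat > h.py <<'E'
from workcell import get_obs,camera,camera_model
import cv2,numpy as np
from scipy.spatial.transform import Rotation as R
def K(m): return np.array([[m['fx'],0,m['cx']],[0,m['fy'],m['cy']],[0,0,1]])
def cam_pose(n,obs=None):
    m=camera_model(n)
    if n=='wrist':
        T=np.eye(4);T[:3,:3]=R.from_quat(obs['ee_rot']).as_matrix();T[:3,3]=obs['position']
        return m,T@m['hand_eye']
    T=np.eye(4);T[:3,:3]=R.from_quat(m['rotation']).as_matrix();T[:3,3]=m['position'];return m,T
def ray(n,u,v,obs=None):
    m,T=cam_pose(n,obs)
    x,y=cv2.undistortPoints(np.array([[[u,v]]],float),K(m),m['distortion'])[0,0]
    return T[:3,3],T[:3,:3]@np.array([x,-y,-1.])
def at_z(n,u,v,z,obs=None):
    o,d=ray(n,u,v,obs); return o+d*(z-o[2])/d[2]
def at_d(n,u,v,dep,obs=None):
    o,d=ray(n,u,v,obs); return o+d*dep
def proj(n,P,obs=None):
    m,T=cam_pose(n,obs); p=T[:3,:3].T@(np.array(P)-T[:3,3]); 
    q=cv2.projectPoints(np.array([[p[0],-p[1],-p[2]]]),np.zeros(3),np.zeros(3),K(m),m['distortion'])[0][0,0]; return q
def crop(p,x0,y0,x1,y1,s,f):
    c=cv2.resize(p[y0:y1,x0:x1,::-1],None,fx=s,fy=s,interpolation=cv2.INTER_CUBIC); cv2.imwrite(f,c)
def snap(tag):
    o=get_obs(); p,d=camera('wrist'); np.savez(f'pics/{tag}.npz',p=p,d=d,pos=o['position'],q=o['ee_rot']); cv2.imwrite(f'pics/{tag}.png',p[:,:,::-1]); return o,p,d
def load(tag):
    z=np.load(f'pics/{tag}.npz'); return dict(position=z['pos'],ee_rot=z['q']),z['p'],z['d']
def go(target,az=0):
    "rows delta in tool axes for target TCP pos"
    o=get_obs(); return R.from_quat(o['ee_rot']).inv().apply(np.array(target)-o['position'])/0.04
def yaw():
    o=get_obs(); M=R.from_quat(o['ee_rot']).as_matrix(); return M
E
python3 - <<'E'
from h import *
z=np.load('pics/top0.npz');p=z['p']
crop(p,140,120,250,250,6,'pics/t_reader.png' ) if 0 else crop(p,140,125,240,245,5,'pics/t_reader.png')
crop(p,290,130,400,230,6,'pics/t_rack.png')
E
```

```text
(no output)
```

View pics/t_reader.png

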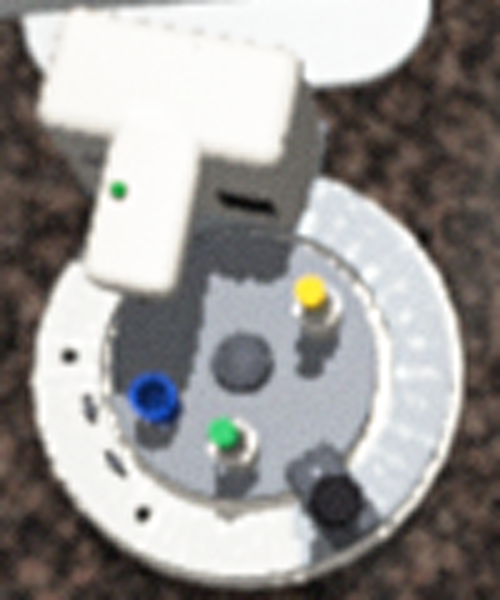

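View pics/t_rack.png

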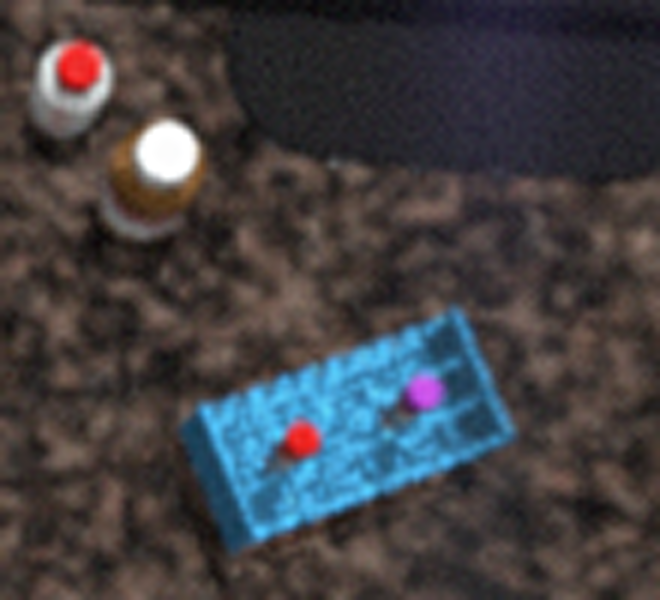

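```bash
python3 - <<'E'
from h import *
z=np.load('pics/top0.npz');d=z['d']
f=lambda u,v:(140+u/5,125+v/5)
g=lambda u,v:(290+u/6,130+v/6)
for n,(u,v),h in [('pocket',f(155,397),.095),('green',f(225,433),.135),('yellow',f(311,292),.135),('knob',f(335,500),.103),('hub',f(243,362),.06),('h1',f(143,513),.043),('s1',f(115,463),.043),('s2',f(90,408),.043),('h2',f(70,355),.043),('red',g(301,440),.079),('purple',g(425,393),.079),
 ('rackc1',g(205,408),.062),('rackc2',g(460,308),.062),('rackc3',g(514,436),.062),('rackc4',g(250,540),.062),('botc',g(78,67),.062),('bota',g(168,152),.088),('teal',(128,244),.066)]:
    dep=d[int(round(v)),int(round(u))]
    print(n,np.round(at_z('top',u,v,h),4),'depth pt',np.round(at_d('top',u,v,dep),3))
E
```

```text
pocket [0.5168 0.1311 0.095 ] depth pt [0.522 0.136 0.06 ]
green [0.4925 0.0899 0.135 ] depth pt [0.493 0.09  0.135]
yellow [0.5641 0.0488 0.135 ] depth pt [0.564 0.049 0.134]
knob [0.4631 0.0373 0.103 ] depth pt [0.463 0.037 0.101]
hub [0.5415 0.0906 0.06  ] depth pt [0.539 0.089 0.073]
h1 [0.4629 0.1434 0.043 ] depth pt [0.464 0.145 0.031]
s1 [0.4895 0.1591 0.043 ] depth pt [0.489 0.159 0.046]
s2 [0.5191 0.1734 0.043 ] depth pt [0.518 0.173 0.047]
h2 [0.5478 0.1851 0.043 ] depth pt [0.551 0.188 0.027]
red [ 0.5246 -0.3078  0.079 ] depth pt [ 0.525 -0.309  0.075]
purple [ 0.5457 -0.3627  0.079 ] depth pt [ 0.545 -0.362  0.082]
rackc1 [ 0.5415 -0.2692  0.062 ] depth pt [ 0.541 -0.269  0.064]
rackc2 [ 0.5874 -0.384   0.062 ] depth pt [ 0.601 -0.401 -0.001]
rackc3 [ 0.5297 -0.4055  0.062 ] depth pt [ 0.54  -0.423 -0.001]
rackc4 [ 0.4827 -0.2875  0.062 ] depth pt [ 0.49  -0.298  0.004]
botc [ 0.6977 -0.2154  0.062 ] depth pt [ 0.699 -0.216  0.059]
bota [ 0.6513 -0.2511  0.088 ] depth pt [ 0.651 -0.251  0.088]
teal [0.4174 0.2426 0.066 ] depth pt [0.418 0.243 0.064]
```

```bash
python3 - <<'E'
from h import *
z=np.load('pics/top0.npz');d=z['d']
f=lambda u,v:(140+u/5,125+v/5)
for (u,v) in [(88,275),(165,292),(180,275),(200,155),(115,140),(42,115),(70,10),(302,55),(280,160),(130,270)]:
    u,v=f(u,v); print(np.round(at_z('top',u,v,.176),4),np.round(at_d('top',u,v,d[int(v),int(u)]),3))
z=np.load('pics/side0.npz');d=z['d']
crop(z['p'],170,150,330,270,5,'pics/s_reader.png')
E
```

```text
[0.5634 0.1529 0.176 ] [0.564 0.153 0.173]
[0.5552 0.1156 0.176 ] [0.557 0.117 0.169]
[0.5637 0.1086 0.176 ] [0.568 0.112 0.153]
[0.6236 0.1007 0.176 ] [0.625 0.101 0.17 ]
[0.6308 0.1422 0.176 ] [0.632 0.143 0.171]
[0.6431 0.1781 0.176 ] [0.644 0.179 0.172]
[0.6967 0.1664 0.176 ] [0.698 0.167 0.171]
[0.6747 0.052  0.176 ] [0.724 0.067 0.017]
[0.6214 0.0617 0.176 ] [0.626 0.063 0.158]
[0.566  0.1328 0.176 ] [0.566 0.133 0.174]
```

View pics/s_reader.png

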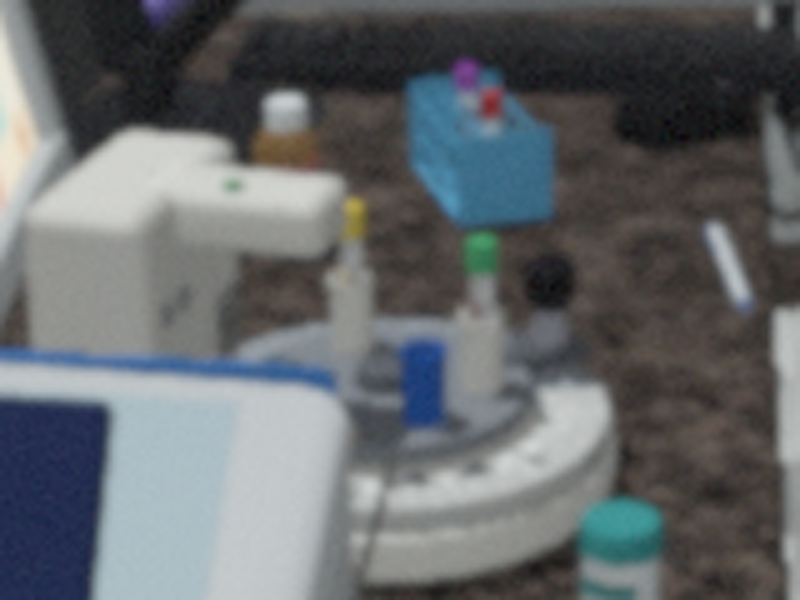

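```bash
python3 -m crank '1 -0.41 0.1 0 0 0 30; 1 -0.41 0.1 0 0 0 30; 1 -0.41 0.1 0 0 0 30; 1 -0.41 0.1 0 0 0 30; 1 -0.41 0.1 0 0 0 30; 1 -0.41 0.1 0 0 0 30; 1 -0.41 0.1 0 0 0 30; 1 -0.41 0.1 0 0 0 30; 1 -0.41 0.1 0 0 0.2 30; 1 -0.41 0.1 0 0 0.2 30' 30; python3 - <<'E'
from h import *
z=np.load('pics/top0.npz');d=z['d']
for u,v in [(150,120),(200,122),(300,128),(400,130)]: print(np.round(at_d('top',u,v,d[v,u]),3))
print(go([.5246,-.3078,.22]))
E
```

```text
clock: 1.15
position: [0.5319, -0.3067, 0.2587]
ee_rot: [0.992, 0.125, -0.003, -0.0]
ft_force: [0.2, -0.0, -0.1]
grip_width: 0.352
[0.732 0.187 0.127]
[0.734 0.06  0.107]
[ 0.713 -0.2    0.128]
[ 0.704 -0.453  0.144]
[-0.17826886 -0.01798643  0.96855034]
```

```bash
python3 -m crank '-0.18 0 0.4 0 0 -0.83 30; 0 0 0 0 0 0 30; 0 0 0 0 0 0 30; 0 0 0 0 0 0 30; 0 0 0 0 0 0 30; 0 0 0 0 0 0 30; 0 0 0 0 0 0 30; 0 0 0 0 0 0 30; 0 0 0 0 0 0 30; 0 0 0 0 0 0 30'; python3 - <<'E'
from h import *
o,p,d=snap('w1'); print(o['position'],o['ee_rot'],yaw())
print(proj('wrist',[.5246,-.3078,.079],o))
E
```

```text
clock: 2.15
position: [0.5286, -0.3045, 0.2438]
ee_rot: [0.983, 0.181, -0.001, -0.001]
ft_force: [0.2, -0.1, 0.1]
grip_width: 0.351
[ 0.52856038 -0.3045397   0.24384739] [ 0.98349405  0.18093245 -0.0011686  -0.00123588] [[ 0.93446971  0.35603217 -0.00273067]
 [ 0.35603793 -0.93446932  0.00201984]
 [-0.0018326  -0.0028597  -0.99999423]]
[263.56825753 199.90271527]
```

View pics/w1.png

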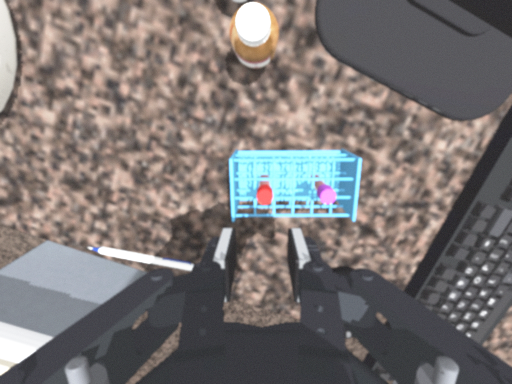

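```bash
python3 - <<'E'
from h import *
o,p,d=load('w1'); crop(p,220,140,380,240,5,'pics/w1c.png')
E
```

```text
(no output)
```

View pics/w1c.png

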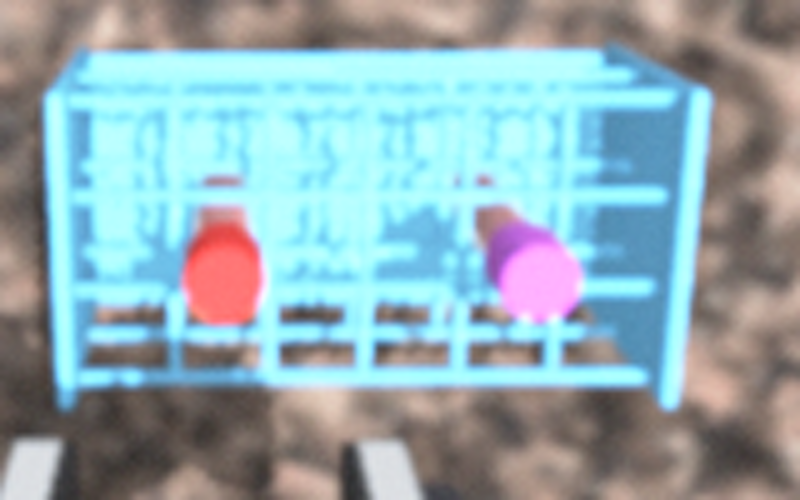

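```bash
python3 - <<'E'
from h import *
o,p,d=load('w1'); t=at_z('wrist',264.8,197.4,.079,o); print(t, d[197,265], at_d('wrist',264.8,197.4,d[197,265],o))
b=at_z('wrist',220+222/5,140+180/5,.03,o);print('low',b)
M=R.from_quat(o['ee_rot']).inv()
for z in (.15,.129): print(M.apply([t[0],t[1],z]-o['position'])/.04)
# rack corners top z .062
for u,v in [(48,95),(710,92),(670,405),(66,405)]: print(at_z('wrist',220+u/5,140+v/5,.062,o))
E
```

```text
[ 0.52726078 -0.30798651  0.079     ] 0.24672562 [ 0.52726325 -0.30798549  0.07900789]
low [ 0.53454215 -0.30519814  0.03      ]
[-0.0566866   0.07566105  2.34608725]
[-0.05571461  0.07715932  2.87108421]
[ 0.5456927  -0.26566532  0.062     ]
[ 0.59044518 -0.38153142  0.062     ]
[ 0.53053995 -0.40319402  0.062     ]
[ 0.4871695  -0.28942828  0.062     ]
```

```bash
python3 -m crank '-0.06 0.08 0.6 0 0 0 30; 0 0 0.6 0 0 0 30; 0 0 0.6 0 0 0 30; 0 0 0.5 0 0 0 30; 0 0 0.3 0 0 0 30; 0 0 0.2 0 0 0 30; 0 0 0 0 0 0 30; 0 0 0 0 0 0 30; 0 0 0 0 0 0 30; 0 0 0 0 0 0 30'; python3 - <<'E'
from h import *
print(go([.527,-.308,.129]))
E
```

```text
clock: 3.2
position: [0.5294, -0.309, 0.1317]
ee_rot: [0.983, 0.181, 0.001, 0.001]
ft_force: [-0.1, 0.4, 0.1]
grip_width: 0.355
[-0.04763042 -0.04574163  0.06677289]
```

```bash
python3 -m crank '-0.05 -0.04 0.06 0 0 0 20; 0 0 0 0 0 0 8; 0 0 0 0 0 0 8; 0 0 0 0 0 0 8; 0 0 0 0 0 0 8; 0 0 0 0 0 0 8; 0 0 0 0 0 0 8; 0 0 0 0 0 0 8; 0 0 0 0 0 0 8; 0 0 0 0 0 0 8' 24; python3 - <<'E'
from h import *
o,p,d=snap('w2'); print(o['position'],o['ft_force'],o['grip_width']*85.4)
E
```

```text
clock: 4.2
position: [0.5273, -0.3085, 0.1304]
ee_rot: [0.983, 0.181, 0.002, 0.001]
ft_force: [0.1, 0.0, 0.1]
grip_width: 0.128
[ 0.52725575 -0.30846011  0.13038534] [0.07092252 0.03304138 0.05435489] 10.945889051765674
```

View pics/w2.png

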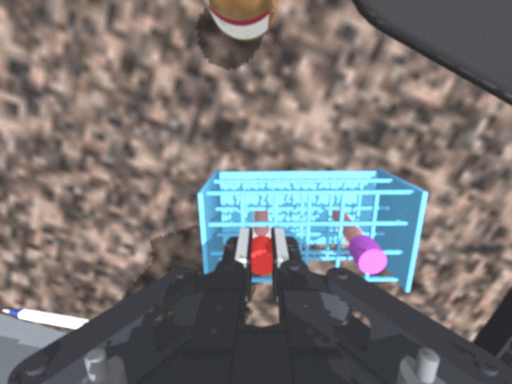

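```bash
python3 -m crank '0 0 -0.2 0 0 0 8; 0 0 -0.3 0 0 0 8; 0 0 -0.4 0 0 0 8; 0 0 -0.5 0 0 0 8; 0 0 -0.5 0 0 0 8; 0 0 -0.5 0 0 0 8; 0 0 -0.5 0 0 0 8; 0 0 -0.5 0 0 0 8; 0 0 -0.5 0 0 0 8; 0 0 -0.3 0 0 0 8'; python3 - <<'E'
from h import *
o,p,d=snap('w3'); print(o['position'],o['ft_force'],o['grip_width']*85.4,yaw())
p2,d2=camera('side'); cv2.imwrite('pics/s3.png',p2[:,:,::-1]); crop(p2,220,60,320,200,4,'pics/s3c.png')
crop(p,180,180,340,300,5,'pics/w3c.png')
E
```

```text
clock: 5.25
position: [0.526, -0.3073, 0.3134]
ee_rot: [0.983, 0.181, 0.004, 0.003]
ft_force: [1.0, 0.4, 0.1]
grip_width: 0.129
[ 0.52598652 -0.30731978  0.31340762] [0.97089812 0.37391377 0.06592025] 11.00731641399891 [[ 0.93411208  0.35683412  0.01019909]
 [ 0.35689544 -0.93413125 -0.00494553]
 [ 0.00776255  0.00825969 -0.99993576]]
```

View pics/w3c.png

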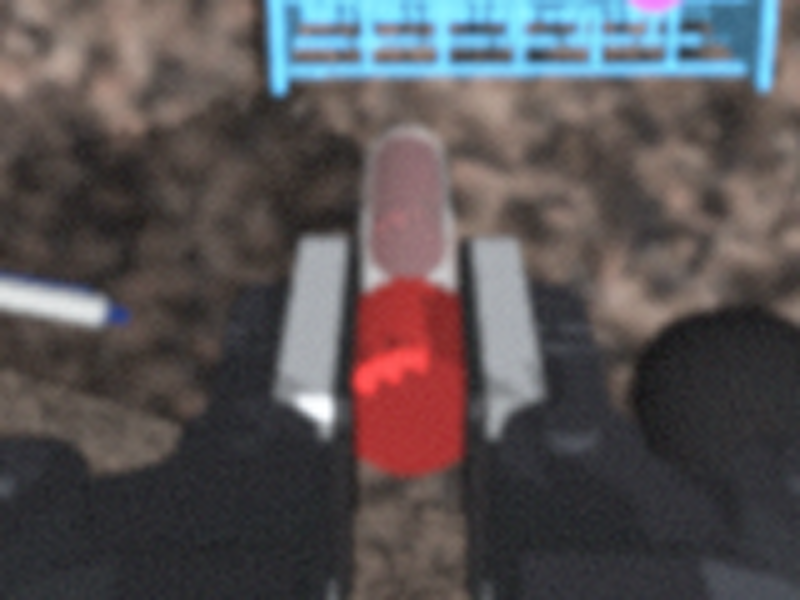

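View pics/s3c.png

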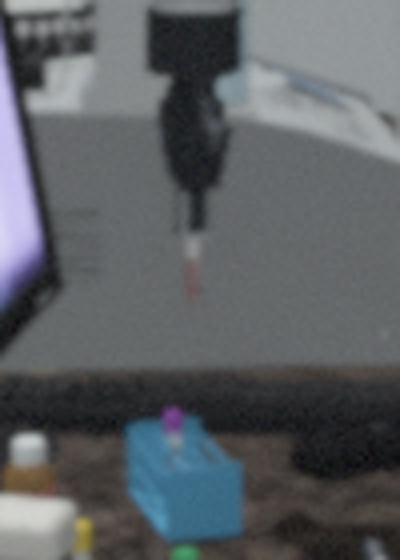

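```bash
python3 - <<'E'
from h import *
o,p,d=load('w3')
M=R.from_quat(o['ee_rot'])
for q in [(0,0,.1274),(0,0,.0514)]:
  for r in (-1,0,1): 
    u=proj('wrist',o['position']+M.apply(np.array(q)+[0,r*.0062,0]),o); print(q,r,u,(u-180)*5)
u=proj('wrist',o['position']+M.apply([.0062,0,.1274]),o);print((u-180)*5)
for u,v in [(262,262),(261,245),(261,225)]: print(d[v,u], M.inv().apply(at_d('wrist',u,v,d[v,u],o)-o['position']))
E
```

```text
(0, 0, 0.1274) -1 [253.27943691 210.10704835] [366.39718457 150.53524173]
(0, 0, 0.1274) 0 [261.24034229 210.10244487] [406.20171143 150.51222435]
(0, 0, 0.1274) 1 [269.20140107 210.09753477] [446.00700537 150.48767386]
(0, 0, 0.0514) -1 [248.97893803 264.21724384] [344.89469015 421.0862192 ]
(0, 0, 0.0514) 0 [261.13026612 264.21215682] [405.65133061 421.06078409]
(0, 0, 0.0514) 1 [273.2819662  264.20434801] [466.40983102 421.02174005]
[406.16643767 112.99381436]
0.13905267 [0.00033833 0.00044672 0.05292248]
0.13907227 [ 8.70499222e-03 -6.30332849e-05  5.55264372e-02]
0.1673924 [ 0.00677016 -0.00011138  0.0845686 ]
```

```bash
cat >> h.py <<'E'
def tilt(yawdeg=None):
    "rotation rows (units of 8deg) making tool z vertical (and x yaw)"
    M=R.from_quat(get_obs()['ee_rot']); m=M.as_matrix()
    y=np.arctan2(m[1,0],m[0,0]) if yawdeg is None else np.radians(yawdeg)
    D=R.from_matrix(np.array([[np.cos(y),np.sin(y),0],[np.sin(y),-np.cos(y),0],[0,0,-1]]))
    return np.degrees((M.inv()*D).as_rotvec())/8, np.degrees(np.arctan2(m[1,0],m[0,0]))
E
python3 -m crank '0.2 -0.6 0.05 0 0 0 8; 0.35 -0.95 0.1 0 0 0 8; 0.35 -0.95 0.1 0 0 0 8; 0.35 -0.95 0.1 0 0 0 8; 0.35 -0.95 0.1 0 0 0 8; 0.35 -0.95 0.1 0 0 0 8; 0.35 -0.95 0 0 0 0 8; 0.35 -0.95 0 0 0 0 8; 0.35 -0.9 0 0 0 0 8; 0.3 -0.6 0 0 0 0 8'; python3 - <<'E'
from h import *
print(go([.517,.131,.255]),tilt(),get_obs()['grip_width'])
E
```

```text
clock: 6.35
position: [0.5204, 0.075, 0.2786]
ee_rot: [0.984, 0.177, -0.002, 0.002]
ft_force: [0.7, -0.3, -0.1]
grip_width: 0.127
[ 0.40888904 -1.34427946  0.58347191] (array([2.51640129e-02, 3.25792511e-02, 5.72347185e-05]), np.float64(20.361094701726316)) 0.12650936527471354
```

```bash
python3 -m crank '0.15 -0.5 0 0.02 0.03 0 8; 0.15 -0.45 0 0 0 0 8; 0.1 -0.3 0.1 0 0 0 8; 0 -0.1 0.2 0 0 0 8; 0 0 0.2 0 0 0 8; 0 0 0 0 0 0 8; 0 0 0 0 0 0 8; 0 0 0 0 0 0 8; 0 0 0 0 0 0 8; 0 0 0 0 0 0 8'; python3 - <<'E'
from h import *
print(go([.517,.131,.255]),tilt())
o,p,d=snap('w4');print(o['position']); print(proj('wrist',[.517,.131,.095],o))
p2,d2=camera('top'); crop(p2,140,130,240,250,5,'pics/t4.png')
E
```

```text
clock: 7.35
position: [0.5135, 0.1345, 0.2518]
ee_rot: [0.984, 0.179, -0.004, -0.0]
ft_force: [-0.5, -0.2, 0.4]
grip_width: 0.127
[ 0.04986595  0.11343035 -0.08147014] (array([-1.23115900e-02,  5.57066820e-02, -4.78807662e-05]), np.float64(20.584302347523312))
[0.51351191 0.13454262 0.25176461]
[266.73730616 194.54095791]
```

View pics/w4.png

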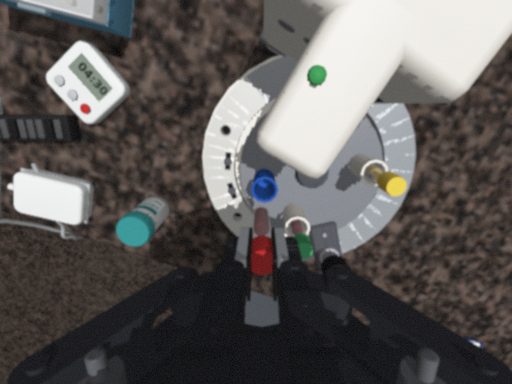

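```bash
python3 - <<'E'
from h import *
o,p,d=load('w4'); crop(p,190,100,350,220,5,'pics/w4c.png'); crop(p,230,150,310,230,7,'pics/w4d.png')
E
```

```text
(no output)
```

View pics/w4c.png

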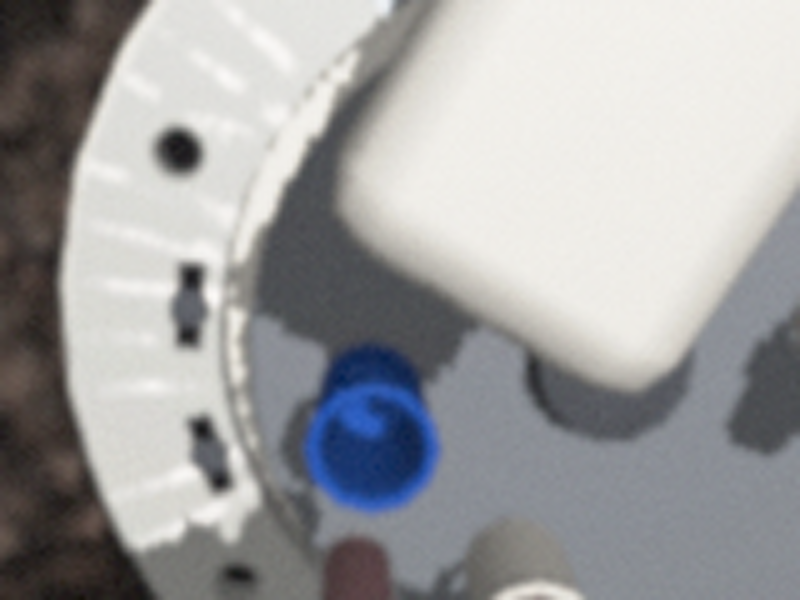

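View pics/w4d.png

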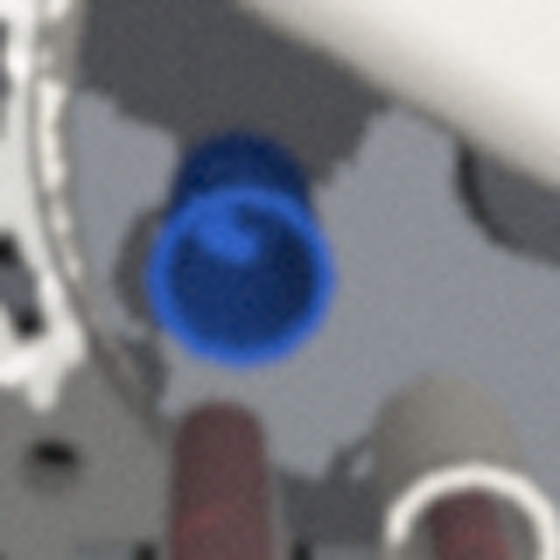

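```bash
python3 - <<'E'
from h import *
o,p,d=load('w4'); t=at_z('wrist',264.4,188.9,.095,o); print(t)
print(at_d('wrist',230+241/7,150+190/7,d[177,264],o), [round(float(d[v,264]),4) for v in range(174,206,2)])
M=R.from_quat(o['ee_rot'])
print('tube bottom world',o['position']+M.apply([0,0,.1274]), 'pocket in tool',M.inv().apply(t-o['position']))
print(at_z('wrist',190+237/5,100+575/5,.043,o),at_z('wrist',190+180/5,100+151/5,.043,o))
E
```

```text
[0.5211327  0.13476121 0.095     ]
[0.5309993  0.1384679  0.09476331] [0.2452, 0.234, 0.2342, 0.2719, 0.2719, 0.2729, 0.2738, 0.2687, 0.2626, 0.257, 0.2508, 0.2461, 0.2409, 0.2391, 0.2817, 0.2831]
tube bottom world [0.51250725 0.13439925 0.12436865] pocket in tool [0.0084302  0.00274411 0.1566993 ]
[0.4673696  0.14594442 0.043     ] [0.55049275 0.18671555 0.043     ]
```

View pics/t4.png

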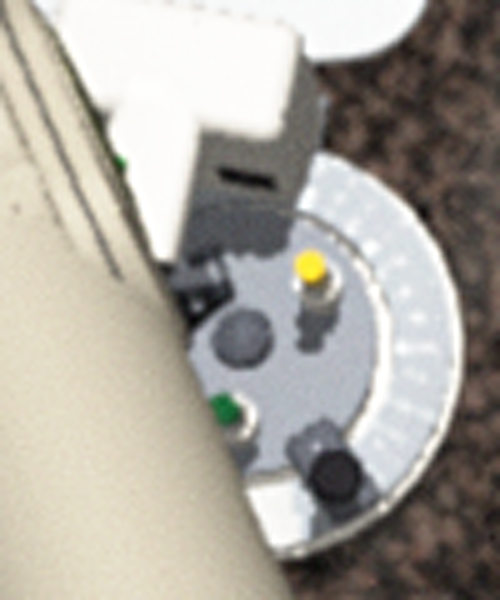

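```bash
python3 -m crank '0.18 0.06 0 -0.01 0.06 0 8; 0 0 0.25 0 0 0 8; 0 0 0.2 0 0 0 8; 0 0 0 0 0 0 8; 0 0 0 0 0 0 8; 0 0 0 0 0 0 8; 0 0 0 0 0 0 8; 0 0 0 0 0 0 8; 0 0 0 0 0 0 8; 0 0 0 0 0 0 8'; python3 - <<'E'
from h import *
print(go([.5211,.1348,.2324]),tilt())
o,p,d=snap('w5');print(o['position']);crop(p,220,150,300,230,7,'pics/w5d.png')
print((proj('wrist',[.5211,.1348,.095],o)-[220,150])*7)
M=R.from_quat(o['ee_rot'])
print((proj('wrist',o['position']+M.apply([0,0,.1274]),o)-[220,150])*7)
E
```

```text
clock: 8.45
position: [0.5218, 0.1352, 0.2322]
ee_rot: [0.984, 0.179, 0.001, -0.0]
ft_force: [-0.7, -0.5, 0.0]
grip_width: 0.128
[-0.02017182  0.00275503 -0.00457132] (array([-1.66940706e-03, -1.22118155e-02,  1.42324592e-06]), np.float64(20.61444704136384))
[0.52181669 0.13518738 0.23221855]
[289.97823585 398.46277667]
[288.68584346 420.75138339]
```

View pics/w5d.png

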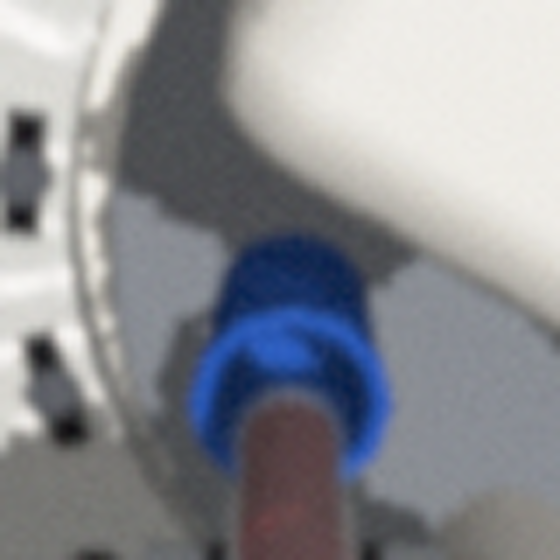

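```bash
python3 -m crank '-0.02 0 0.1 0 -0.01 0 8; 0 0 0.12 0 0 0 8; 0 0 0.12 0 0 0 8; 0 0 0.12 0 0 0 8; 0 0 0.12 0 0 0 8; 0 0 0.12 0 0 0 8; 0 0 0.08 0 0 0 8; 0 0 0.05 0 0 0 8; 0 0 0 0 0 0 8; 0 0 0 0 0 0 8'; python3 - <<'E'
from h import *
print(go([.5211,.1348,.1864]),tilt())
o,p,d=snap('w6');print(o['position'],o['ft_force']);crop(p,200,150,320,270,5,'pics/w6d.png')
E
```

```text
clock: 9.5
position: [0.5207, 0.1348, 0.1954]
ee_rot: [0.984, 0.179, -0.0, -0.0]
ft_force: [0.0, -0.2, -0.3]
grip_width: 0.125
[0.00958913 0.00295639 0.22424993] (array([-3.27471585e-03,  6.45284885e-03, -1.47523943e-06]), np.float64(20.61782607697357))
[0.52070837 0.13477462 0.19537039] [ 0.01417012 -0.19140664 -0.27074452]
```

View pics/w6d.png

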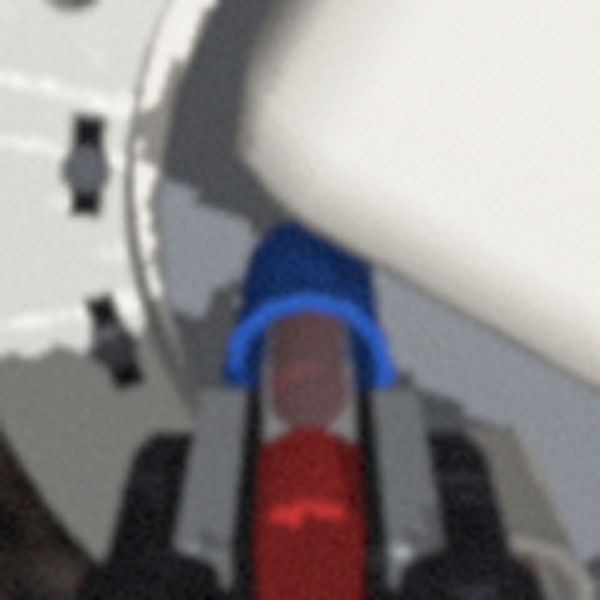

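```bash
python3 -m crank '0 0 0.05 0 0 0 8; 0 0 0.05 0 0 0 8; 0 0 0.05 0 0 0 8; 0 0 0.03 0 0 0 8; 0 0 0.02 0 0 0 8; 0 0 0 0 0 0 8; 0 0 0 0 0 0 8; 0 0 0 0 0 0 8; 0 0 0 0 0 0 8; 0 0 0 0 0 0 8'; python3 - <<'E'
from h import *
print(go([.5211,.1348,.1864]),get_obs()['ft_force'])
E
```

```text
clock: 10.55
position: [0.521, 0.1349, 0.1872]
ee_rot: [0.984, 0.179, 0.0, -0.0]
ft_force: [0.9, -1.0, -0.5]
grip_width: 0.129
[0.00188596 0.00225502 0.0212095 ] [ 0.93604607 -1.04050374 -0.5391702 ]
```

```bash
python3 -m crank '0 0 0 0 0 0 16; 0 0 0 0 0 0 24; 0 0 0 0 0 0 28; 0 0 0 0 0 0 28; 0 0 -0.2 0 0 0 28; 0 0 -0.4 0 0 0 28; 0 0 -0.5 0 0 0 28; 0 0 -0.5 0 0 0 28; 0 0 -0.4 0 0 0 28; 0 0 -0.1 0 0 0 28'; python3 - <<'E'
from h import *
o,p,d=snap('w7');print(o['position'],o['ft_force']);crop(p,170,130,350,270,4,'pics/w7d.png')
for z in (.135,.131): print((proj('wrist',[.5211,.1348,z],o)-[170,130])*4)
E
```

```text
clock: 11.55
position: [0.5206, 0.1351, 0.2764]
ee_rot: [0.984, 0.179, -0.0, -0.0]
ft_force: [0.7, -0.5, 0.5]
grip_width: 0.328
[0.52058036 0.13508878 0.27642806] [ 0.74530458 -0.52790924  0.54096075]
[367.68972305 293.91449322]
[367.67166888 287.45240656]
```

View pics/w7d.png

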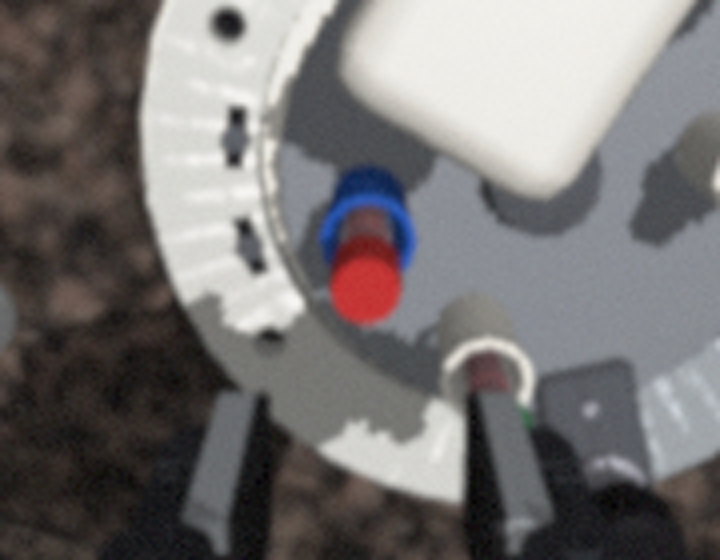

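View pics/w7.png

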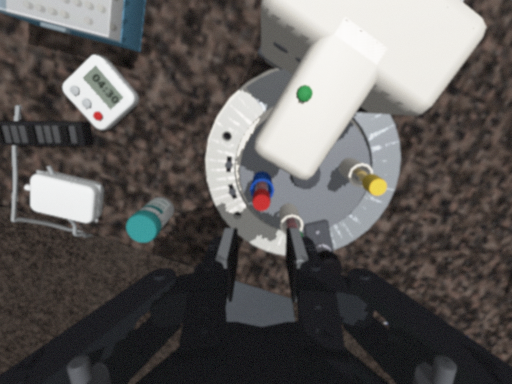

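```bash
python3 - <<'E'
from h import *
o,p,d=load('w7')
for u,v in [(170+365/4,130+292/4)]: print(at_d('wrist',u,v,d[int(v),int(u)],o))
E
python3 -m crank '-0.4 0.35 0 0 0 0 50; -0.5 0.4 0.1 0 0 0 50; -0.5 0.4 0.2 0 0 0 50; -0.4 0.35 0.3 0 0 0 50; -0.31 0.24 0.4 0 0 0 50; 0 0 0.3 0 0 -0.8 50; 0 0 0.1 0 0 -0.8 50; 0 0 0 0 0 -0.1 50; 0 0 0 0 0 0 50; 0 0 0 0 0 0 50'; python3 - <<'E'
from h import *
o,p,d=snap('w8');print(o['position'],o['ft_force'],tilt());
print(proj('wrist',[.466,.040,.103],o))
E
```

```text
[0.521182   0.13542617 0.13465682]
clock: 12.6
position: [0.4611, 0.0362, 0.213]
ee_rot: [0.955, 0.296, -0.003, -0.001]
ft_force: [-0.6, 0.1, -0.6]
grip_width: 0.588
[0.4610626  0.03624013 0.2130229 ] [-0.5865205   0.07846226 -0.59790396] (array([-3.18354156e-02,  3.52472970e-02, -7.83385073e-05]), np.float64(34.438028022313425))
[261.10598144 210.02506949]
```

View pics/w8.png

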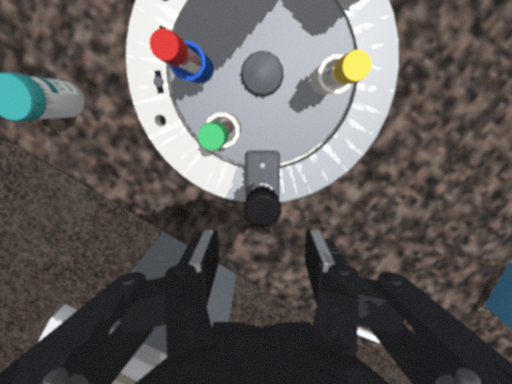

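```bash
python3 - <<'E'
from h import *
o,p,d=load('w8'); q=np.clip(p.astype(float)*2.2,0,255).astype(np.uint8); crop(q,210,140,310,240,6,'pics/w8c.png')
E
```

```text
(no output)
```

View pics/w8c.png

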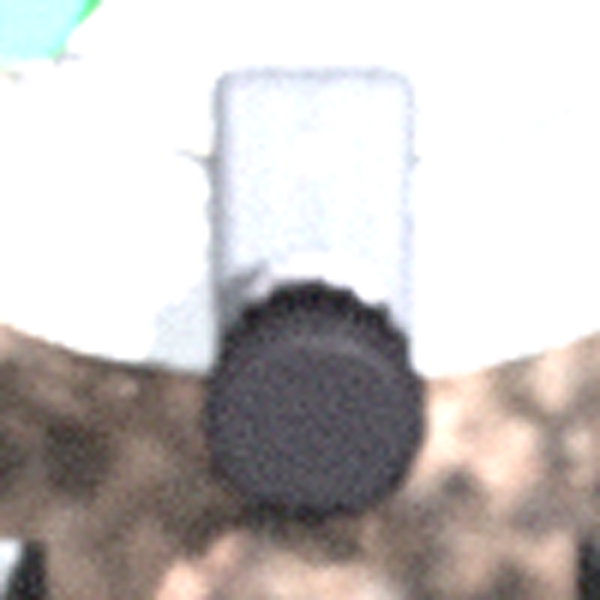

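```bash
python3 - <<'E'
from h import *
o,p,d=load('w8'); t=at_z('wrist',262.5,208.7,.103,o); print(t, at_d('wrist',262.5,208.7,d[209,262],o))
hub=at_z('wrist',262,72,.073,o); print('hub',hub, at_d('wrist',262,72,d[72,262],o), np.linalg.norm((hub-t)[:2]))
pk=np.array([.5211,.1348]);
from scipy.optimize import least_squares
# axis from holes/pocket/knob in wrist frame
h1=np.array([.4674,.1459]);h2=np.array([.5505,.1867])
print('redcap',at_z('wrist',169,46,.135,o))
r=least_squares(lambda c:[np.hypot(*(pk-c))-.048,np.hypot(*(h1-c))-.095,np.hypot(*(h2-c))-.095,np.hypot(*(t[:2]-c))-.095],[.544,.093]);c=r.x;print(c,r.fun)
a=[np.degrees(np.arctan2(*(q-c)[::-1])) for q in (t[:2],h1,h2,pk)];print(a)
print(go([t[0],t[1],.143]),tilt())
E
```

```text
[0.46739058 0.03975412 0.103     ] [0.46708951 0.03954854 0.1020621 ]
hub [0.54357743 0.09248601 0.073     ] [0.5439901  0.09278336 0.06841781] 0.09265574522854526
redcap [0.52204816 0.13275153 0.135     ]
[0.54583867 0.09266094] [ 0.00086412 -0.00020009 -0.00084548 -0.00037847]
[np.float64(-146.00355672926187), np.float64(145.83389209852032), np.float64(87.16228358189888), np.float64(120.41600672804145)]
[0.1868543  0.0253193  1.75186431] (array([-3.18354156e-02,  3.52472970e-02, -7.83385073e-05]), np.float64(34.438028022313425))
```

```bash
python3 -m crank '0.19 0.03 0 -0.03 0.035 0 50; 0 0 0.3 0 0 0 50; 0 0 0.35 0 0 0 50; 0 0 0.35 0 0 0 48; 0 0 0.3 0 0 0 48; 0 0 0.25 0 0 0 48; 0 0 0.15 0 0 0 48; 0 0 0 0 0 0 48; 0 0 0 0 0 0 48; 0 0 0 0 0 0 48'; python3 - <<'E'
from h import *
print(go([.4673,.0397,.143]),tilt())
o,p,d=snap('w9');print(o['position'],o['ft_force']); crop(np.clip(p.astype(float)*1.8,0,255).astype(np.uint8),160,130,360,290,4,'pics/w9c.png')
E
```

```text
clock: 13.65
position: [0.4699, 0.0412, 0.1403]
ee_rot: [0.956, 0.295, 0.001, -0.0]
ft_force: [-0.3, 1.0, 0.2]
grip_width: 0.56
[-0.07423436 -0.0064625  -0.06748951] (array([ 3.65916094e-03, -1.86150607e-02, -4.75536198e-06]), np.float64(34.25562515593623))
[0.46990636 0.04116056 0.14030828] [-0.26597319  1.04231814  0.2402533 ]
```

View pics/w9c.png

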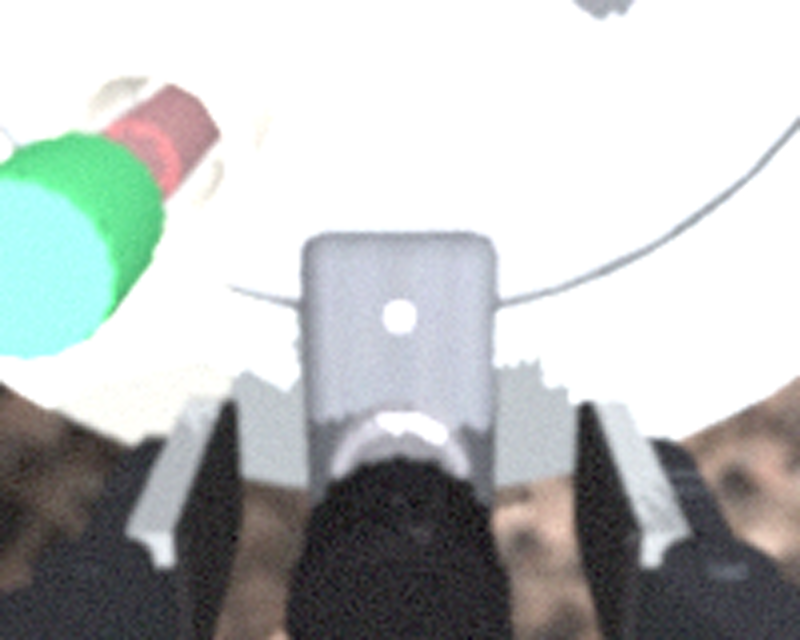

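```bash
python3 -m crank '-0.07 -0.01 -0.05 0 -0.02 0 40; 0 0 0 0 0 0 20; 0 0 0 0 0 0 20; 0 0 0 0 0 0 20; 0 0 0 0 0 0 20; 0 0 0 0 0 0 20; 0 0 0 0 0 0 20; 0 0 0 0 0 0 20; 0 0 0 0 0 0 20; 0 0 0 0 0 0 20' 45; python3 - <<'E'
from h import *
print(go([.4673,.0397,.143]),tilt())
o,p,d=snap('w10');print(o['position'],o['ft_force'],o['grip_width']*85.4); crop(np.clip(p.astype(float)*1.8,0,255).astype(np.uint8),160,130,360,290,4,'pics/w10c.png')
E
```

```text
clock: 14.7
position: [0.4675, 0.0399, 0.1435]
ee_rot: [0.956, 0.295, 0.001, 0.001]
ft_force: [-0.2, -0.2, -0.5]
grip_width: 0.299
[-0.00768479  0.00018957  0.01356546] (array([ 1.30621995e-02, -6.61119472e-03, -6.02884017e-06]), np.float64(34.26612453652853))
[0.4675488  0.03987988 0.14354289] [-0.21155062 -0.20867659 -0.51645618] 25.527509719049
```

View pics/w10c.png

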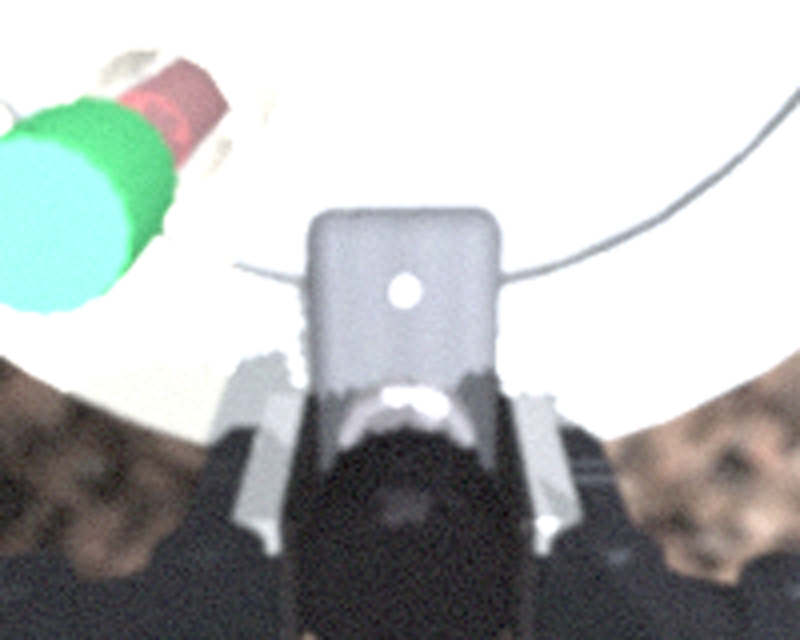

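```bash
python3 -m crank '0 0 -0.07 0 0 0 20; 0 0 -0.07 0 0 0 20; 0 0 -0.07 0 0 0 20; 0 0 -0.04 0 0 0 20; 0 0 0 0 0 0 20; 0 0 0 0 0 0 20; 0 0 0 0 0 0 20; 0 0 0 0 0 0 20; 0 0 0 0 0 0 20; 0 0 0 0 0 0 20'; python3 - <<'E'
from h import *
print(tilt())
o,p,d=snap('w11');print(o['position'],o['ft_force'],o['grip_width']*85.4); crop(np.clip(p.astype(float)*1.8,0,255).astype(np.uint8),160,130,360,290,4,'pics/w11c.png')
E
```

```text
clock: 15.75
position: [0.4673, 0.04, 0.1527]
ee_rot: [0.956, 0.295, 0.001, 0.0]
ft_force: [4.3, 1.0, -9.0]
grip_width: 0.297
(array([ 4.47447151e-03, -9.87043083e-03, -3.08329656e-06]), np.float64(34.26728595165407))
[0.46732646 0.03998941 0.15274856] [ 4.27556603  0.97798689 -8.97433642] 25.326260549987495
```

View pics/w11c.png

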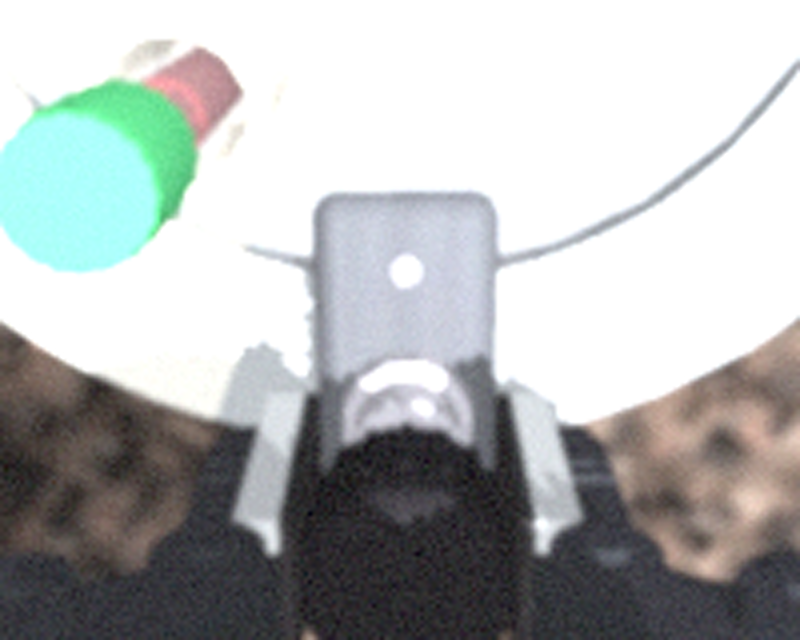

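```bash
python3 -m crank '0 0 -0.03 0 0 0 20; 0.002 -0.1 0 0 0 0.3 20; 0.008 -0.2 0 0 0 0.6 20; 0.013 -0.25 0 0 0 0.75 20; 0.013 -0.25 0 0 0 0.75 20; 0.013 -0.25 0 0 0 0.75 20; 0.013 -0.25 0 0 0 0.75 20; 0.008 -0.2 0 0 0 0.6 20; 0.002 -0.1 0 0 0 0.3 20; 0 0 0 0 0 0 20'; python3 - <<'E'
from h import *
c=np.array([.5455,.0927])
o,p,d=snap('w12');print(o['position'],o['ft_force'],o['grip_width']*85.4,tilt()); r=o['position'][:2]-c; print(np.hypot(*r),np.degrees(np.arctan2(r[1],r[0])))
E
```

```text
clock: 16.8
position: [0.451, 0.1008, 0.1543]
ee_rot: [0.999, -0.05, 0.001, 0.001]
ft_force: [4.6, 1.6, -9.8]
grip_width: 0.303
[0.45102657 0.10083565 0.15428946] [ 4.58624999  1.59348719 -9.82874787] 25.895464869853615 (array([ 1.60621784e-02, -1.42349384e-02, -1.59623827e-05]), np.float64(-5.698982260676852))
0.09482309006735246 175.07807540465797
```

View pics/w12.png

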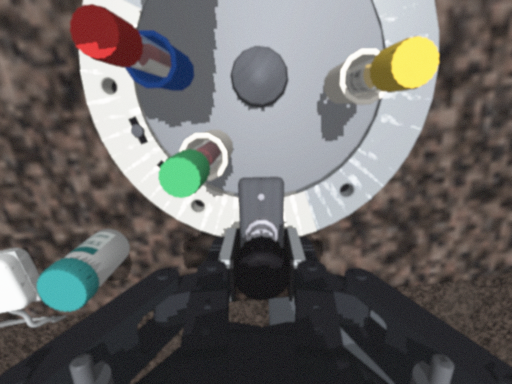

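```bash
python3 - <<'E'
from h import *
o,p,d=load('w12'); q=np.clip(p.astype(float)*1.0,0,255).astype(np.uint8); crop(q,170,180,230,230,10,'pics/w12a.png'); crop(q,320,165,380,215,10,'pics/w12b.png')
E
```

```text
(no output)
```

View pics/w12a.png

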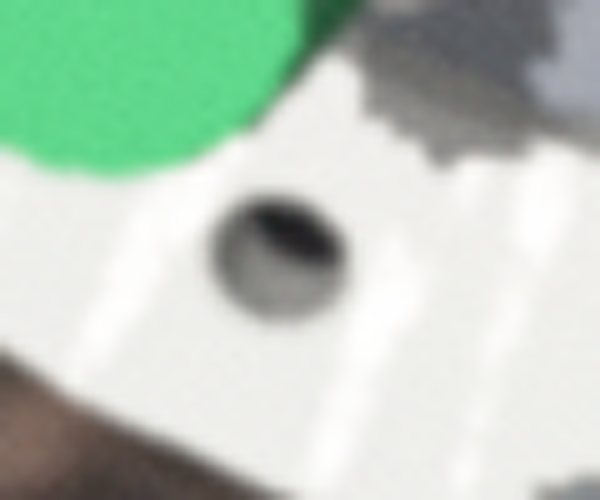

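View pics/w12b.png

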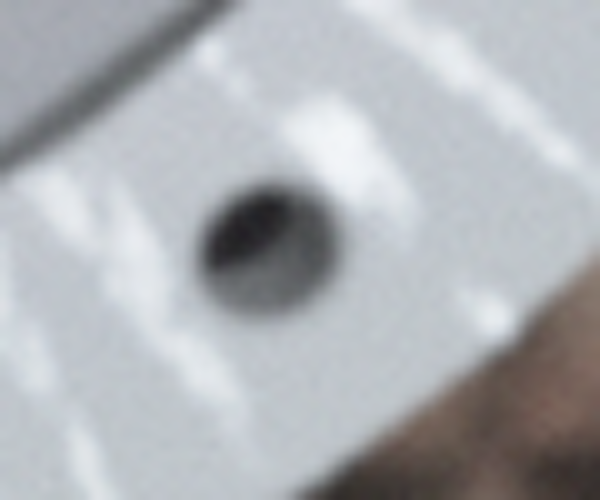

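```bash
python3 - <<'E'
from h import *
o,p,d=load('w12'); c=np.array([.5455,.0927])
a=at_z('wrist',197.9,205.8,.043,o)[:2]; b=at_z('wrist',347,190,.043,o)[:2]
L=np.hypot(*(a-b)); print(a,b,L,2*np.arcsin(L/.19), np.degrees(2*np.arcsin(L/.19)))
# centre from chord
m=(a+b)/2; n=np.array([-(b-a)[1],(b-a)[0]])/L; h=np.sqrt(.095**2-(L/2)**2)
for s in (1,-1): 
  cc=m+s*h*n; print(cc,[np.degrees(np.arctan2(*(q-cc)[::-1])) for q in (a,b,o['position'][:2])])
E
```

```text
[0.4653251 0.144914 ] [0.46629823 0.03918673] 0.10573175393489448 1.180293398853078 67.62583034143249
[0.54473993 0.09277684] [np.float64(146.7144323610083), np.float64(-145.65973729755925), np.float64(175.0849831360096)]
[0.3868834  0.09132389] [np.float64(34.340262702440796), np.float64(-33.28556763899171), np.float64(8.434892364453308)]
```

```bash
python3 -m crank '0.002 -0.1 0 0.015 -0.015 0.3 20; 0.008 -0.2 0 0 0 0.6 20; 0.013 -0.25 0 0 0 0.75 20; 0.013 -0.25 0 0 0 0.75 20; 0.007 -0.18 0 0 0 0.55 20; 0.002 -0.1 0 0 0 0.3 20; 0 0 0 0 0 0 20; 0 0 0 0 0 0 20; 0 0 0 0 0 0 20; 0 0 0 0 0 0 20'; python3 - <<'E'
from h import *
c=np.array([.5447,.0928])
o,p,d=snap('w13');print(o['position'],o['ft_force'],o['grip_width']*85.4,tilt()); r=o['position'][:2]-c; print(np.hypot(*r),np.degrees(np.arctan2(r[1],r[0])))
E
```

```text
clock: 17.85
position: [0.4636, 0.1394, 0.1532]
ee_rot: [0.962, -0.274, -0.002, 0.002]
ft_force: [3.0, 1.4, -9.2]
grip_width: 0.299
[0.4636465  0.13939223 0.15322311] [ 2.97230152  1.38738328 -9.19429438] 25.493555012850962 (array([3.22755326e-02, 1.79254692e-02, 4.03907828e-05]), np.float64(-31.854600114100794))
0.09349067334477153 150.10828696923434
```

View pics/w13.png

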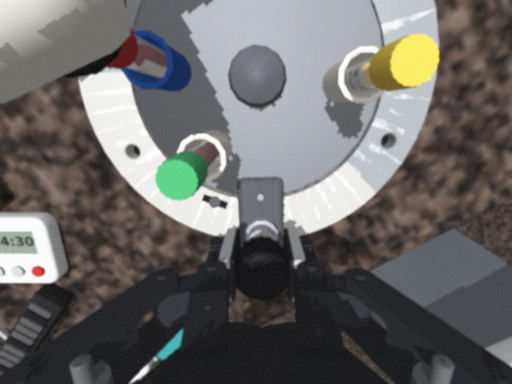

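```bash
python3 -m crank '0 0 0 0 0 0 32; 0 0 0 0 0 0 32; 0 0 0 0 0 0 32; 0 0 0 0 0 0 32; 0 0 0 0.03 0.02 0 32; 0 0 0 0 0 0 32; 0 0 0 0 0 0 32; 0 0 0 0 0 0 32; 0 0 0 0 0 0 32; 0 0 0 0 0 0 32'; python3 - <<'E'
from h import *
c=np.array([.5447,.0928])
o,p,d=snap('w14');print(o['position'],o['ft_force'],o['grip_width']*85.4,tilt()); r=o['position'][:2]-c; print(np.hypot(*r),np.degrees(np.arctan2(r[1],r[0])))
crop(np.clip(p.astype(float)*1.8,0,255).astype(np.uint8),160,130,360,290,4,'pics/w14c.png')
E
```

```text
clock: 18.9
position: [0.464, 0.1383, 0.1553]
ee_rot: [0.961, -0.275, 0.001, 0.0]
ft_force: [0.4, -0.4, 0.2]
grip_width: 0.375
[0.46401259 0.13826519 0.15525829] [ 0.4033833  -0.4406956   0.20811072] 31.986312062475786 (array([ 2.87481320e-03, -1.26166986e-02, -2.53216986e-06]), np.float64(-31.964209845605282))
0.09261501981182486 150.59991152067127
```

View pics/w14c.png

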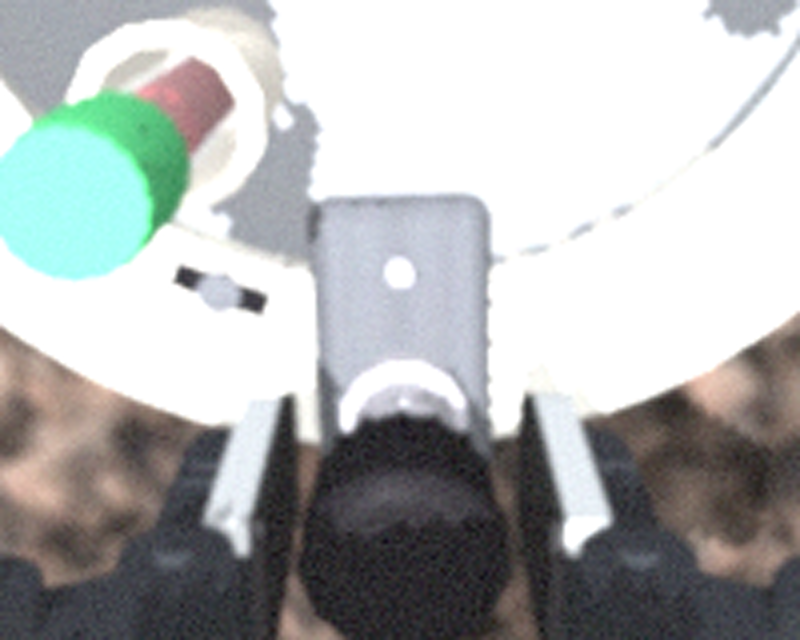

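```bash
python3 -m crank '0 0 0.08 0 0 0 32; 0 0 0.07 0 0 0 32; 0 -0.03 0 0 0 0.09 32; 0 -0.03 0 0 0 0.09 32; 0 -0.03 0 0 0 0.09 32; 0 -0.03 0 0 0 0.09 32; 0 -0.03 0 0 0 0 32; 0 0 0 0 0 0 32; 0 0 0 0 0 0 32; 0 0 0 0 0 0 32'; python3 - <<'E'
from h import *
c=np.array([.5447,.0928])
o,p,d=snap('w15');print(o['position'],o['ft_force'],o['grip_width']*85.4,tilt()); r=o['position'][:2]-c; print(np.hypot(*r),np.degrees(np.arctan2(r[1],r[0])))
crop(np.clip(p.astype(float)*1.8,0,255).astype(np.uint8),160,130,360,290,4,'pics/w15c.png')
E
```

```text
clock: 19.95
position: [0.466, 0.1408, 0.1463]
ee_rot: [0.954, -0.301, -0.001, 0.003]
ft_force: [-0.4, -1.0, 0.7]
grip_width: 0.376
[0.46599437 0.14081778 0.1463103 ] [-0.38558082 -1.02552     0.6524768 ] 32.10351357086265 (array([ 4.78243829e-02, -1.55579359e-03, -5.19445905e-06]), np.float64(-35.06542428368468))
0.092196987082974 148.61291066813598
```

View pics/w15c.png

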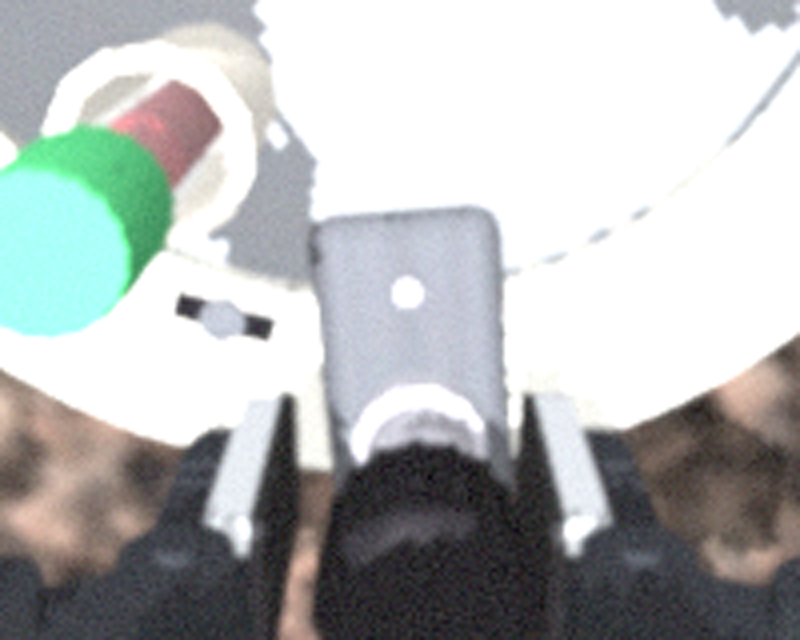

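```bash
python3 -m crank '0 -0.03 0 0.05 0 0 32; 0 -0.04 0 0 0 0.1 32; 0 -0.04 0 0 0 0.1 32; 0 -0.04 0 0 0 0.1 32; 0 -0.03 0 0 0 0.1 32; 0 -0.02 0 0 0 0 32; 0 0 0 0 0 0 32; 0 0 0 0 0 0 32; 0 0 0 0 0 0 32; 0 0 0 0 0 0 32'; python3 - <<'E'
from h import *
c=np.array([.5447,.0928])
o,p,d=snap('w16');print(o['position'],o['ft_force'],o['grip_width']*85.4,tilt()); r=o['position'][:2]-c; print(np.hypot(*r),np.degrees(np.arctan2(r[1],r[0])))
crop(np.clip(p.astype(float)*1.8,0,255).astype(np.uint8),160,130,360,290,4,'pics/w16c.png')
E
```

```text
clock: 21.0
position: [0.4673, 0.1406, 0.1447]
ee_rot: [0.943, -0.332, -0.004, 0.005]
ft_force: [-2.4, -1.7, 2.3]
grip_width: 0.37
[0.46730177 0.140625   0.14473361] [-2.43624839 -1.70273722  2.34242849] 31.597463857762303 (array([0.08383967, 0.03139436, 0.00018376]), np.float64(-38.747976650442496))
0.09098195711302715 148.28773924585744
```

View pics/w16c.png

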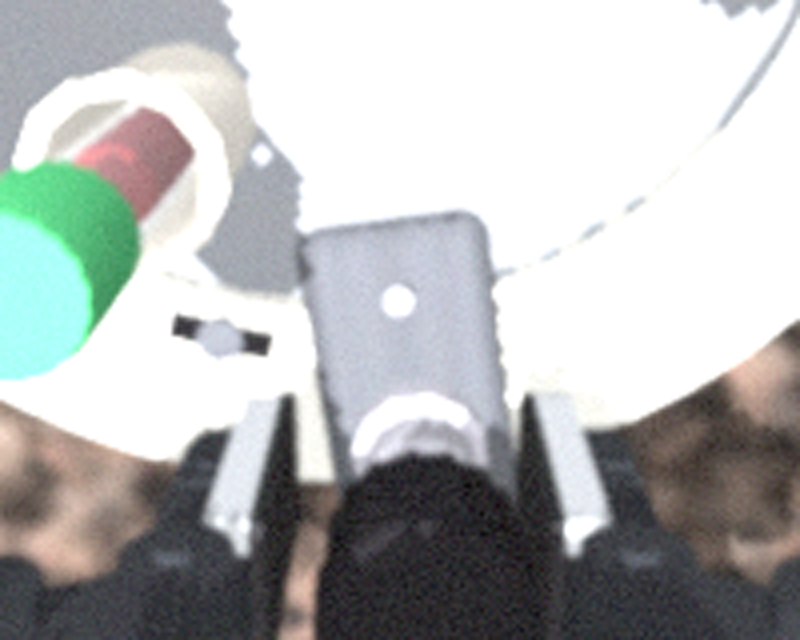

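```bash
python3 -m crank '-0.05 0 -0.06 0.08 0.03 -0.6 32; 0 -0.06 0 0 0 0 32; 0 -0.07 0 0 0 0 32; 0 -0.07 0 0 0 0 32; 0 -0.07 0 0 0 0 32; 0 0 0 0 0 0 32; 0 0 0 0 0 0 32; 0 0 0 0 0 0 32; 0 0 0 0 0 0 32; 0 0 0 0 0 0 32'; python3 - <<'E'
from h import *
c=np.array([.5447,.0928])
o,p,d=snap('w17');print(o['position'],o['ft_force'],o['grip_width']*85.4,tilt()); r=o['position'][:2]-c; print(np.hypot(*r),np.degrees(np.arctan2(r[1],r[0])))
crop(np.clip(p.astype(float)*1.8,0,255).astype(np.uint8),160,130,360,290,4,'pics/w17c.png')
E
```

```text
clock: 22.05
position: [0.4696, 0.1469, 0.1453]
ee_rot: [0.955, -0.298, -0.005, 0.006]
ft_force: [-3.3, -2.7, 3.4]
grip_width: 0.374
[0.46957957 0.14689951 0.1453469 ] [-3.27115394 -2.70362221  3.40729955] 31.9258007952319 (array([0.10169931, 0.03978987, 0.00028251]), np.float64(-34.645890695221944))
0.092573409920286 144.2396838176489
```

View pics/w17c.png

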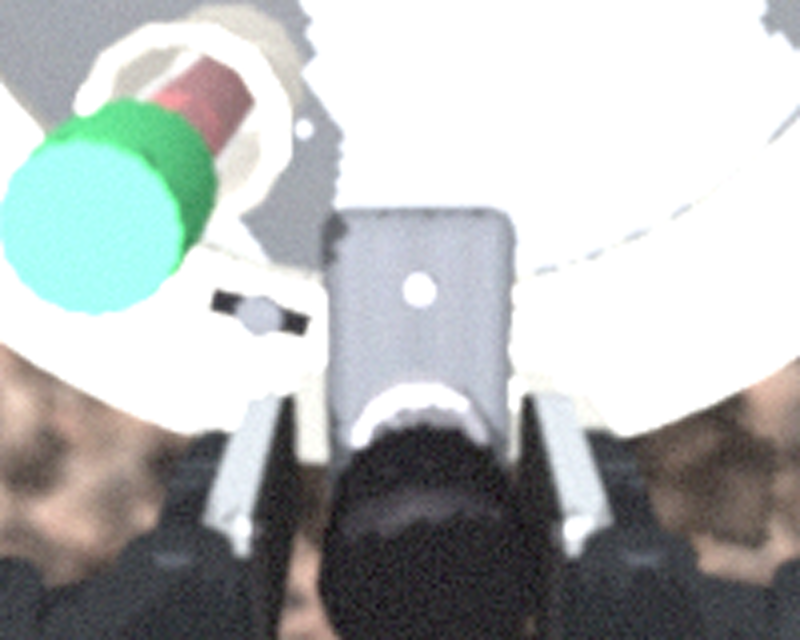

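```bash
python3 - <<'E'
from h import *
for t in ('w10','w11','w14','w15','w16','w17'):
    o,p,d=load(t)
    for u,v in [(262,268),(265,275),(265,283)]:
        print(t,u,v,np.round(at_d('wrist',u,v,d[v,u],o),4),end=' ')
    print()
E
```

```text
w10 262 268 [0.4707 0.0427 0.1025] w10 265 275 [0.4682 0.0393 0.1022] w10 265 283 [0.4645 0.0367 0.102 ] 
w11 262 268 [0.4702 0.0426 0.111 ] w11 265 275 [0.4679 0.0394 0.1112] w11 265 283 [0.4644 0.037  0.1115] 
w14 262 268 [0.464 0.139 0.107] w14 265 275 [0.4593 0.1401 0.1062] w14 265 283 [0.4561 0.1421 0.1077] 
w15 262 268 [0.4702 0.1383 0.1062] w15 265 275 [0.4668 0.139  0.1072] w15 265 283 [0.4636 0.1412 0.1078] 
w16 262 268 [0.4723 0.1369 0.107 ] w16 265 275 [0.4683 0.1383 0.1066] w16 265 283 [0.4647 0.1411 0.1063] 
w17 262 268 [0.4717 0.1454 0.1022] w17 265 275 [0.4676 0.1465 0.1021] w17 265 283 [0.4636 0.1492 0.1017]
```

```bash
python3 -m crank '0 0.05 0 0 0 0 40; 0 0 0 0.1 0.04 0 50; 0 0 0 0 0 0 50; 0 0 0 0 0 0 50; 0 0 -0.2 0 0 0 50; 0 0 -0.5 0 0 0 50; 0 0 -0.6 0 0 0 50; 0 0 -0.5 0 0 0 50; 0 0 -0.2 0 0 0 50; 0 0 0 0 0 0 50'; python3 - <<'E'
from h import *
o,p,d=snap('w18');print(o['position'],o['ft_force'],o['grip_width']*85.4,tilt())
q=np.clip(p.astype(float)*2,0,255).astype(np.uint8)
crop(q,210,150,310,250,6,'pics/w18c.png')
E
```

```text
clock: 23.1
position: [0.4692, 0.1469, 0.2309]
ee_rot: [0.955, -0.297, 0.002, -0.003]
ft_force: [-0.9, 0.7, -0.4]
grip_width: 0.587
[0.46920351 0.14687103 0.23086523] [-0.86705747  0.66310523 -0.41213283] 50.15771011872476 (array([-4.08553416e-02, -1.54624283e-02,  4.41027072e-05]), np.float64(-34.579779539401265))
```

View pics/w18.png

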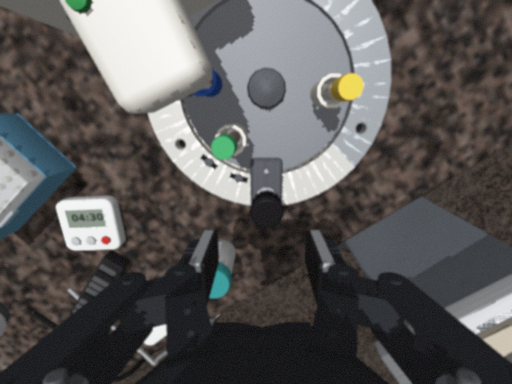

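View pics/w18c.png

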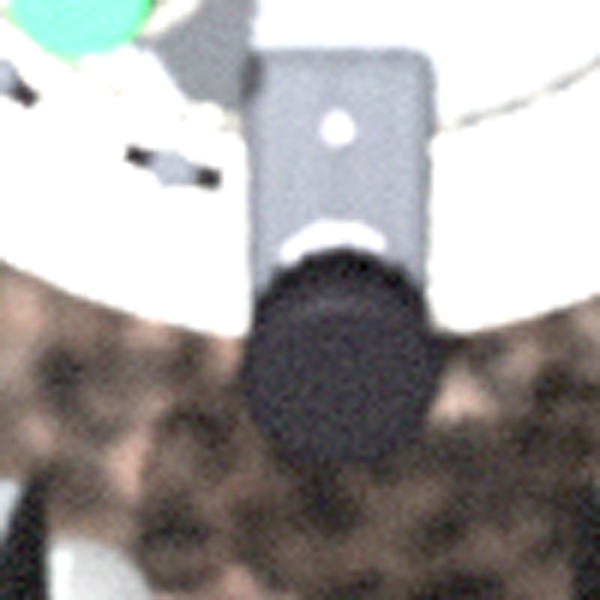

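```bash
python3 - <<'E'
from h import *
def top(t,u0,v0,r):
    o,p,d=load(t); Z=[]
    for v in range(v0-r,v0+r+1):
        for u in range(u0-r,u0+r+1):
            if d[v,u]>0: Z.append(at_d('wrist',u,v,d[v,u],o))
    return np.median(Z,0),np.std([z[2] for z in Z])
print(top('w8',262,208,8)); print(top('w18',266,211,7))
# reference: arm top (should be .060)
print('arm',top('w8',262,160,3),top('w18',266,166,2)); 
print('disc',top('w8',262,110,3),top('w18',290,130,3))
o,p,d=load('w18'); k=at_z('wrist',210+342/6,150+366/6,.103,o); b=at_z('wrist',361,127,.043,o);c=np.array([.5447,.0928])
hub=at_z('wrist',266,88,.073,o);print(k,b,hub)
for cc in (c,hub[:2]): print(np.degrees(np.arctan2(*(k[:2]-cc)[::-1])),np.degrees(np.arctan2(*(b[:2]-cc)[::-1])),np.hypot(*(k[:2]-cc)))
E
```

```text
(array([0.46634233, 0.04098127, 0.10202147]), np.float64(0.0005955717257875986))
(array([0.46699733, 0.14597633, 0.10202754]), np.float64(0.0006284684685152966))
arm (array([0.48801957, 0.05598933, 0.05894051]), np.float64(0.0006725149863037206)) (array([0.48908697, 0.13047201, 0.05903234]), np.float64(0.000648879114731875))
disc (array([0.52098599, 0.07857937, 0.05509448]), np.float64(0.0006282767619749468)) (array([0.50310003, 0.09501039, 0.05509252]), np.float64(0.0007723806110403753))
[0.46692847 0.14518415 0.103     ] [0.46669677 0.03879746 0.043     ] [0.5432801  0.09362139 0.073     ]
146.03718791996548 -145.30469709705017 0.0937683857860145
145.9675555424038 -144.40215336792104 0.09213191714849404
```

```bash
python3 - <<'E'
from h import *
p,d=camera('side'); crop(p,160,140,340,270,4,'pics/s_end.png')
p,d=camera('top'); crop(p,120,120,400,260,2.8,'pics/t_end.png')
E
```

```text
(no output)
```

View pics/s_end.png

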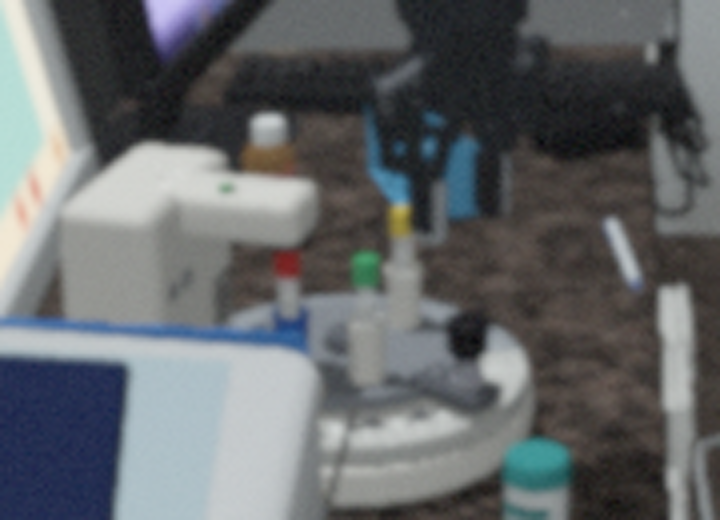

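View pics/t_end.png

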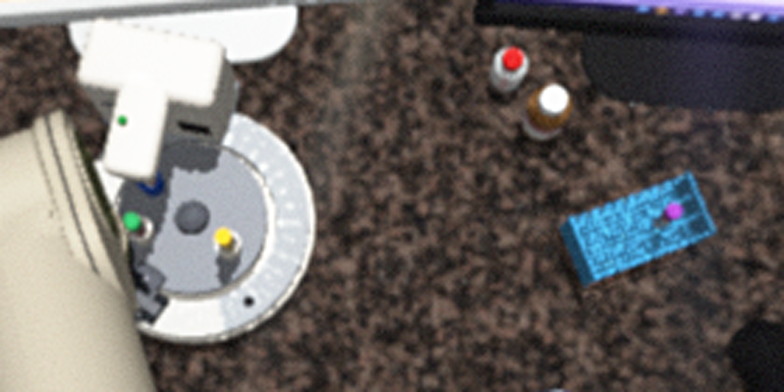

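```bash
python3 -c "
from workcell import hand_in; print(hand_in())"
```

```text
the job is handed in; nothing more can be done
None
```

The job is done and handed in at about 23 s on the robot's clock. The red tube is in the blue pocket, and the table is locked with it at the reading head.

**What I did**
- I took the red tube out of the rack and lowered it into the pocket with no measurable down-force. I let go just under 1 mm above the pocket floor.
- I pulled the knob up about 10 mm and turned the table about 64° clockwise. I let the knob go roughly 3.4° short of the hole I had measured, then nudged it on with loose jaws until the pin dropped in.

**Last checks**
- **Tube:** its cap top measured 134.7 mm above the bench after release, against 135 mm when fully down. In the last side view it stands upright under the head.
- **Pin:** the knob's top measured 102.0 mm, the same as before the plunger was lifted, so the pin is fully home.
- **Table angle:** it came out at about 1.19 rad, against 1.18 rad for the hole.
- **Forces:** wrist readings taken after each move stayed below about 11 N. The tool force was about 5 N when the pin dropped.
- **Rest of the scene:** the purple tube is still in the rack, nothing I could see was knocked over, and the open gripper is clear of everything.

**What disagreed or was not tested**
- The top and wrist cameras differed by 3 to 5 mm. I used the wrist camera for the close work.
- While the pin rode on the ring, the knob read about 5 mm high instead of the expected 7 mm.
- The first gentle nudges stalled, with about 3 N sideways and a little over 2 N downward on the knob, before firmer ones moved the table.
- I did not do a separate push test of the lock.

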